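# Slide the enamel tray into the drying box under its spring flap

### The arm

A 7-joint arm with a two-finger parallel gripper is mounted at the origin on the work surface. World frame = base frame: x ahead of the robot, y to its left, z up, the work surface at z = 0. Lengths are in m, angles in rad, forces in N, time in s.
With the tool pointing down it reaches from about 0.425 to 0.825 m from the base axis. Payload 3.6 kg.
Tool frame: the origin (TCP) lies between the finger pads; the fingertips stand 17 mm ahead of it and the grasp point (between the pads) lies 2 mm behind it; z points along the fingers, y is the line along which they close (so a half turn about z gives the same grasp; the last joint's range is limited). The gripper opens to 85 mm and grips with 20 to 120 N. Pads are 22 mm wide; open, the fingers measure 114 mm over their backs; the gripper's body (76 mm by 85 mm) begins 54 mm behind the grasp point. The pads swing forward as they close: fully open they stand 13 mm farther back than shut.
Start: joints at [-1.375, 0.615, -0.013, 1.423, 0.008, 1.103, -0.04], TCP at [0.143, 0.634, 0.213] pointing down, gripper open.
Joint ranges: [-3.12, 3.12], [-0.3, 2.06], [-1.34, 1.32], [0.26, 2.42], [-1.36, 4.5], [0.01, 1.98], [-2.84, 2.84]. Speed limits (rad/s): [2.79, 2.79, 3.14, 3.14, 3.14, 3.14, 3.14].

### API

Orientations are given as a unit quaternion [w, x, y, z].
In Python, from cell import bot, optics, hand_in, models gives the robot as it stands.
- The arm moves only by the tool move_arm, never from a script. Its argument "motion" is a list that holds one entry, the list of rows, each a list of 4 numbers: the shift along the world's x, y, z in cm, then the turn about the world's z in rad. In form: [[[x, y, z, spin], ...]]. A call has 1 to 12 rows; each row shifts and turns the commanded pose from where the row before left it; what a row does not reach is not made up. A row lasts 1/8 s, in which the tool goes at most 62.5 mm and 10.7 degrees, less where a joint would pass 70% of its speed; a pose out of reach is approached as far as the arm can. A call with a gripper value outside its range is refused whole. "fingers" is the closure, from 0 (fully open) to 1 (shut), set as the call begins (left out, the last holds). The fingers move at their own pace and stop on an object; "grip_force" is the grip in N (left out, the last holds). Time passes only in rows, so rows that do not move let the fingers close. It gives the time, the measured TCP pose, the force, the opening and the grip force at its end, in the units of the state.
- bot.get_obs(): the state, without advancing time (a new reading comes with each control period).
- optics.get_image(name): name is "side" or "top" or "wrist"; returns a dict with "frame" (480x640x3 uint8, red, green, blue), "camera_matrix" (3x3 intrinsics, pixels), "dist" ([k1, k2, p1, p2, k3] as OpenCV has them; the pictures are not rectified), "rvec" (rotation vector, rad) and "tvec" (3), from world to camera coordinates, as OpenCV has them; the wrist camera has in their place "tool_from_camera" (4x4, takes a point from camera to tool coordinates, whose origin is the TCP and whose axes are the flange's). Camera axes: x right, y down, z forward; pixel columns grow to the right and rows downward; lengths in m; the calibration is good to about 2 mm. A picture is of the moment at which its call begins: read the wrist's pose just before it. There is no depth.
- hand_in(): hands the job in; it is judged then, once.
Trained networks look in a picture, given as the dict that the camera call returned (one of the last four; its "shot" number tells which), for a name from the list of things; names that differ only in an ending like _2 or _b are one class to them, and where a whole thing is asked for, a point or a joint stands for the part that bears it (a point fixed in the world has none). Each returns a list of dicts, best first, with "conf" (0 to 1); they miss things now and then, are a little off and sometimes report something else, mostly with a low value. They report only what shows in the picture. A call takes as long as a camera call. They do not tell look-alikes from the thing itself.
- models.find_in(picture, name): "bbox" ([left, top, right, bottom] in pixels, round what is visible of it).
- models.cut_out(picture, name): "mask" (480x640 bool, what is visible of it) and "bbox" ([left, top, right, bottom] in pixels, round what is visible of it).
- models.spot_point(picture, name): "xy" ([column, row] in pixels: a listed point, or the origin of a listed thing).
The state is a dict: "t": time; "qpos": joint angles; "qd": joint speeds; "effort": joint torques, N m; "tcp_pos": TCP position; "ee_rot": TCP orientation; "wrist_force": force on the tool from outside, world axes, zero at the start; "torque": the same for the moment, N m; "grip_width": finger opening in m; "grip_force": force on a finger pad.
Only numpy, scipy, OpenCV 4.12 (cv2) and the standard library are available. Lean on these libraries where they do the work, as an engineer would, in place of code of your own. Each camera call takes 0.05 s, during which the arm holds its last target. There are 200 camera calls.

### The job

Put the tray of freshly enamelled blanks into the drying box: with one fingertip press and hold down the red paddle so that the box's orange spring flap is fully open before any of the tray reaches it, and while it is held push the tray by its blue upright plate with the other fingertip, along the rails and under the open flap, until the plate stands against the two mouth posts. Then let the flap close behind it. Only push the tray, never lift it, do not let the flap touch it at any time, and leave everything else on the bench where it is.

Things in the scene. Friction and masses are not known exactly. Their poses are not given: they have to be found in the camera images.
- drybox: fixed green box, 260 mm wide, 73 mm high, clear roof over its middle, on a steel base plate 4 mm thick reaching 215 mm out in front. Origin on the table under the flap's hinge, mid lane; x along the lane into the box, y left, z up. Two rails guide the tray from x = -210 mm on (outer faces at y = +-41.5 mm, tops 12 mm above the table). The roof and housings start at x = 12 mm
- mouth (a point): middle of the mouth, at drybox x = -6 mm, on the base plate's top: the plane of the front faces of the two aluminium posts (y = 39 to 53 mm either side of the lane, 72 mm high) that stop the tray's blue plate when it is fully home
- flap (a joint): angle of the orange flap and its red paddle (one piece), rad: 0 shut (flap upright), grows as the flap's lower edge swings INTO the box and up; stop at 0.72. Fully open from about 0.66 (paddle level): lower edge 22 mm above the table, 6 mm over the tray's basin. The hinge is 60 mm above the table at drybox x = 0. A spring always shuts it (0.07 N m shut, 0.15 N m open)
- flap_edge (a point): middle of the flap's lower edge. Orange flap 72 mm wide, 4 mm thick, hangs 48 mm below the hinge; shut, its edge is 12 mm above the table (the tray's basin reaches 16 mm, its neck 8 mm)
- pad_end (a point): middle of the free (robot side) end of the red paddle's top face. The paddle is 44 mm wide, 4 mm thick, 128 mm long, its middle 90 mm left of the lane's. Flap shut: it slopes up away from the box at 0.66 rad, this end 126 mm in front of the hinge and 126 mm above the table. Pressed level: this end 140 mm in front
- pad_root (a point): middle of the hinge-side end of the paddle's top face; flap shut: 25 mm in front of the hinge, 48 mm above the table. Pressed level the whole top face is 35 mm above the table, from 12 to 140 mm in front of the hinge; a finger kept at that height may slide along it and the flap stays open. Holding takes about 1.2 N at the free end, 7 N near this one
- tray: loose aluminium tray, about 250 g, on the base plate between the rails. Origin on its underside, midline, at the REAR face of the blue push plate; x towards the box. Plate: x = 0 to 5 mm, 94 mm wide, top 56 mm above the underside. Then a neck 4 mm high, then a basin x = 40 to 86 mm, 66 mm wide, 12 mm high. Home: origin at drybox x = -11 mm; the flap then shuts over the neck without touching
- tray_front (a point): middle of the basin's front face, the leading end of the tray
- flux_jar: bystander: small jar, 32 mm across, 42 mm high, on the base plate to the right of the lane. Origin at the centre of its underside
- weight: bystander: small brass weight, 28 mm across, 38 mm high, on the right of the box's roof. Origin at the centre of its underside
- cup: bystander: white ceramic cup, 72 mm across, 85 mm high. Origin at the centre of its underside
- pot: bystander: white lidded pot, 84 mm across, 100 mm high. Origin at the centre of its underside
- charcoal: bystander: black charcoal soldering block, 90 x 60 x 32 mm. Origin at the centre of its underside
- hammer: bystander: hammer lying flat, 180 mm long along its x
There are look-alikes about, which are no part of the job. What is shaped like the tray but brown is not meant.

How it is judged:
By the outcome, as a careful person would: the job done as asked, in the order asked, and still so for the second after the job is handed in, with the robot touching nothing.
It also fails if it takes over 51 s, if anything falls off the work surface, if the arm or the gripper's body presses on something with over 40 N, if the wrist force passes 120 N, or if a joint passes its speed limit or range.

## Working session

There is one attempt and no reset: what is moved stays moved. The work goes in short steps, Python scripts to look and compute and a tool call to move; the robot and the scene stay as the last step left them, time stands still between calls to the robot, and variables do not carry over. Pictures are saved under pics/ and viewed, at most 10 in all, crops included, and the job is handed in when it is done.

Besides the shell and the picture viewer there is one more tool, called as name(argument=value, ...) on one line, values as JSON. move_arm: Moves the arm, as the interface text tells. Its arguments: {"type":"object","properties":{"motion":{"type":"array","items":{"type":"array","items":{"type":"array","items":{"type":"number"}}}},"fingers":{"type":"number"},"grip_force":{"type":"number"}},"required":["motion"]}

```bash
mkdir -p pics
cat > h.py <<'E'
import numpy as np, cv2
from cell import bot, optics, hand_in, models
def ray(p,uv):
    R=cv2.Rodrigues(np.array(p["rvec"],float))[0]; t=np.array(p["tvec"],float).ravel()
    n=cv2.undistortPoints(np.array([[uv]],float),np.array(p["camera_matrix"]),np.array(p["dist"]))[0,0]
    return -R.T@t, R.T@np.array([n[0],n[1],1])
def atz(p,uv,z):
    o,d=ray(p,uv); return o+d*(z-o[2])/d[2]
def proj(p,X): return cv2.projectPoints(np.array(X,float).reshape(-1,3),np.array(p["rvec"],float),np.array(p["tvec"],float),np.array(p["camera_matrix"]),np.array(p["dist"]))[0][:,0]
def tri(p,a,q,b):
    o1,d1=ray(p,a);o2,d2=ray(q,b)
    s=np.linalg.lstsq(np.c_[d1,-d2],o2-o1,rcond=None)[0]
    x,y=o1+s[0]*d1,o2+s[1]*d2
    return (x+y)/2,np.linalg.norm(x-y)
def save(p,n): cv2.imwrite("pics/"+n,p["frame"][:,:,::-1])
E
python3 - <<'E'
from h import *
np.set_printoptions(precision=3,suppress=True)
T=optics.get_image("top");S=optics.get_image("side")
save(T,"top0.png");save(S,"side0.png")
for n in ["drybox","mouth","flap_edge","pad_end","pad_root","tray","tray_front","flux_jar","weight","cup","pot","charcoal","hammer"]:
    for l,p in(("T",T),("S",S)):
        print(n,l,[(np.round(r["xy"],1).tolist(),round(r["conf"],2)) for r in models.spot_point(p,n)][:4])
print(bot.get_obs())
E
```

```text
drybox T [([313.5, 220.0], 0.58)]
drybox S [([384.9, 283.4], 0.73)]
mouth T [([312.2, 219.6], 0.73)]
mouth S [([379.0, 278.4], 0.68)]
flap_edge T [([313.1, 213.5], 0.69), ([267.1, 244.9], 0.16)]
flap_edge S []
pad_end T [([264.9, 248.6], 0.82), ([310.2, 218.6], 0.18)]
pad_end S [([323.4, 203.3], 0.79)]
pad_root T [([278.2, 216.2], 0.95), ([352.5, 241.1], 0.58)]
pad_root S [([371.8, 238.1], 0.69)]
tray T [([242.7, 358.8], 0.96), ([398.1, 330.9], 0.84), ([303.2, 268.1], 0.77)]
tray S [([238.6, 372.7], 0.9), ([316.5, 281.8], 0.79), ([195.3, 251.7], 0.75)]
tray_front T [([308.0, 235.1], 0.81), ([392.3, 365.6], 0.8), ([274.9, 356.9], 0.69)]
tray_front S [([194.4, 269.9], 0.97), ([188.3, 367.1], 0.93), ([361.6, 278.0], 0.66)]
flux_jar T [([353.6, 236.5], 0.64), ([193.5, 299.7], 0.45)]
flux_jar S [([363.0, 314.1], 0.95)]
weight T [([191.0, 254.3], 0.52), ([353.5, 188.2], 0.46)]
weight S [([434.6, 277.8], 0.8)]
cup T [([193.9, 300.2], 0.89), ([312.5, 218.5], 0.56)]
cup S [([261.9, 219.3], 0.92), ([317.2, 282.4], 0.72)]
pot T [([188.4, 252.2], 0.98)]
pot S [([306.7, 206.0], 0.68)]
charcoal T [([458.0, 303.9], 0.67), ([462.9, 238.8], 0.64)]
charcoal S [([410.9, 433.5], 0.67)]
hammer T [([459.4, 304.1], 0.68)]
hammer S [([293.2, 439.4], 0.61)]
{'t': 1.4, 'qpos': array([-1.375,  0.615, -0.013,  1.423,  0.008,  1.103, -0.04 ]), 'qd': array([-0.   , -0.   , -0.   , -0.002,  0.   ,  0.001,  0.001]), 'effort': array([  0.   , -46.91 ,   0.259, -17.134,   0.01 ,   0.002,   0.   ]), 'tcp_pos': array([0.143, 0.634, 0.213]), 'ee_rot': array([-0.   ,  0.111,  0.994, -0.   ]), 'wrist_force': array([ 0.528, -0.394,  0.421]), 'torque': array([-0.04 , -0.002, -0.05 ]), 'grip_force': 0.0, 'grip_width': 0.0852579283870939}
```

View pictures.

View pics/top0.png

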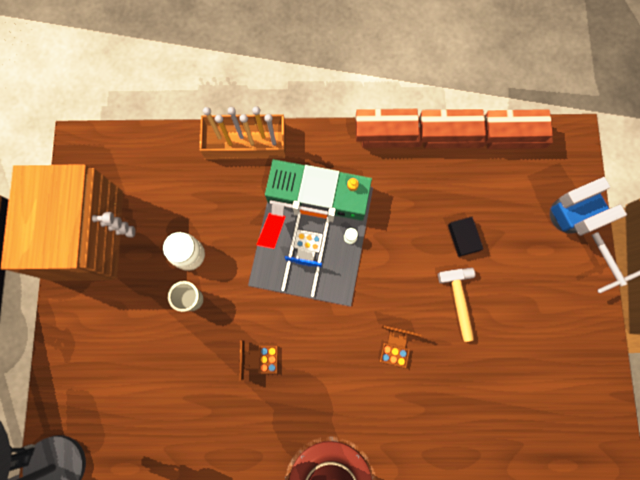

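View pics/side0.png

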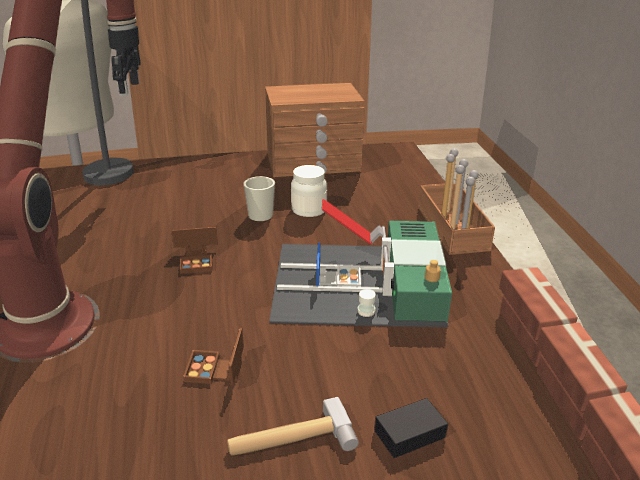

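Run:
```python
from h import *
np.set_printoptions(precision=4,suppress=True)
T=optics.get_image("top");S=optics.get_image("side")
P=lambda n,a,b:print(n,*tri(T,a,S,b))
P("mouth",[312.2,219.6],[379,278.4]);print(atz(T,[312.2,219.6],.004),atz(S,[379,278.4],.004))
print("drybox",atz(T,[313.5,220],0),atz(S,[384.9,283.4],0))
P("pad_end",[264.9,248.6],[323.4,203.3])
P("pad_root",[278.2,216.2],[371.8,238.1])
P("tray",[303.2,268.1],[316.5,281.8]);print(atz(T,[303.2,268.1],.004),atz(S,[316.5,281.8],.004))
P("front",[308,235.1],[361.6,278]);print(atz(T,[308,235.1],.01),atz(S,[361.6,278],.01))
print("jar",atz(T,[353.6,236.5],.004),atz(S,[363,314.1],.004))
print("cup",atz(T,[193.9,300.2],0),"pot",atz(T,[188.4,252.2],0))
print("decoy",atz(T,[242.7,358.8],0))
```

```text
mouth [0.6541 0.0348 0.0103] 0.000789946854059765
[0.6561 0.0348 0.004 ] [0.6563 0.0435 0.004 ]
drybox [0.6561 0.0314 0.    ] [0.6652 0.0301 0.    ]
pad_end [0.5573 0.1457 0.1281] 0.006404302479106736
pad_root [0.6559 0.1208 0.0519] 0.004625400481844232
tray [ 0.5296  0.0594 -0.0011] 0.004870676402086529
[0.5263 0.0594 0.004 ] [0.5309 0.0526 0.004 ]
front [0.6172 0.0459 0.0069] 0.007328309443436813
[0.6128 0.0461 0.01  ] [0.6199 0.0423 0.01  ]
jar [ 0.6089 -0.0736  0.004 ] [ 0.5979 -0.0647  0.004 ]
cup [0.4465 0.3415 0.    ] pot [0.5727 0.3608 0.    ]
decoy [0.2979 0.2129 0.    ]
```

Candidates for the tray: blue-plated one on the base plate, top (303,262) / side (318,265); brown look-alikes at top (260,359) and (396,347), side (196,250) and (212,365). The blue one on the rails is meant. Fit the box pose and check it in a close crop.

```bash
cat > fit.py <<'E'
from h import *
from scipy.optimize import least_squares
def W(q,X): 
    c,s=np.cos(q[2]),np.sin(q[2]); X=np.array(X,float).reshape(-1,3)
    return np.c_[q[0]+c*X[:,0]-s*X[:,1], q[1]+s*X[:,0]+c*X[:,1], X[:,2]]
PTS={"drybox":[0,0,0],"mouth":[-.006,0,.004],"pad_end":[-.126,.09,.126],"pad_root":[-.025,.09,.048]}
E
python3 - <<'E'
from fit import *
np.set_printoptions(precision=4,suppress=True)
T=optics.get_image("top");S=optics.get_image("side")
ob=[(T,"drybox",[313.5,220]),(S,"drybox",[384.9,283.4]),(T,"mouth",[312.2,219.6]),(S,"mouth",[379,278.4]),(T,"pad_end",[264.9,248.6]),(S,"pad_end",[323.4,203.3]),(T,"pad_root",[278.2,216.2]),(S,"pad_root",[371.8,238.1])]
# base plate front corners from top picture (dark plate), front edge x=-.215, half width .13
ob+=[(T,"cL",[249.5,287]),(T,"cR",[352,304.5])]
PTS.update(cL=[-.215,.13,.004],cR=[-.215,-.13,.004])
f=lambda q:np.concatenate([proj(p,W(q[:3],PTS[n]))[0]-u for p,n,u in ob]+[proj(p,W(q[:3],[q[3]+dx,0,z]))[0]-u for p,dx,z,u in[(T,0,.004,[303.2,268.1]),(S,0,.004,[316.5,281.8]),(T,.086,.01,[308,235.1]),(S,.086,.01,[361.6,278])]])
r=least_squares(f,[.656,.033,-.18,-.13],loss="soft_l1");print(r.x);print(r.fun.reshape(-1,2).round(1).tolist())
q=r.x[:3];tx=r.x[3];np.save("q.npy",r.x)
L=[]
for s in(1,-1): L.append([[-.21,s*.0415,.012],[-.01,s*.0415,.012]])
L.append([[-.215,.13,.004],[-.215,-.13,.004],[.04,-.13,.004]]);L.append([[-.215,.13,.004],[0,.13,.004]])
L.append([[-.126,.068,.126],[-.126,.112,.126],[-.025,.112,.048],[-.025,.068,.048],[-.126,.068,.126]])
L.append([[tx,.047,.06],[tx,-.047,.06],[tx,-.047,.02]]);L.append([[tx+.086,.033,.016],[tx+.086,-.033,.016],[tx+.04,-.033,.016],[tx+.04,.033,.016]])
L.append([[.012,.13,.073],[.012,-.13,.073]])
out=[]
for p,(a,b) in((T,(235,150)),(S,(265,190))):
    im=cv2.resize(p["frame"][b:b+160,a:a+200,::-1],None,fx=4,fy=4,interpolation=cv2.INTER_CUBIC)[:, :800]
    for l in L:
        u=((proj(p,W(q,l))-[a,b])*4+2).astype(int); cv2.polylines(im,[u],False,(255,0,255),1)
    out.append(im)
cv2.imwrite("pics/ov.png",cv2.resize(np.vstack(out),(375*1,600)) if 0 else np.hstack([cv2.resize(o,(400,320)) for o in out]))
cv2.imwrite("pics/ovT.png",out[0][:600])
E
```

```text
[ 0.6647  0.0327 -0.1813 -0.1362]
[[-0.5, -3.1], [-0.6, -0.7], [0.4, -1.0], [2.4, 2.6], [0.9, -1.1], [-1.6, 1.6], [-1.7, -0.6], [-1.5, 0.7], [-0.4, 0.8], [-3.3, 0.4], [0.8, -1.7], [-0.5, -1.3], [1.7, -1.0], [-2.2, 0.4]]
```

View pics/ovT.png

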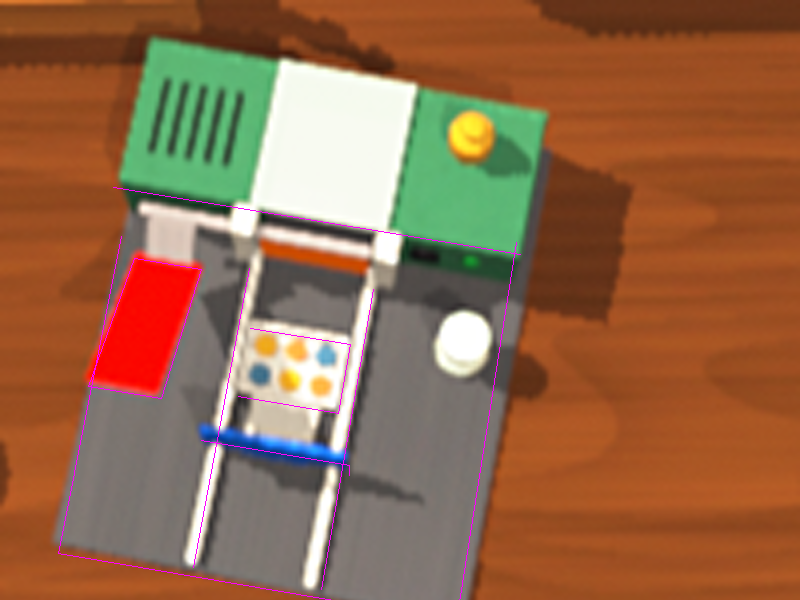

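The crop shows the blue-plate tray (blue plate at crop (275,445), pale basin with dots at (295,365)) between white rails: the right one. Model overlay is ~1–2 px off at the front, so I refit with hand-read corners.

Run:
```python
from fit import *
np.set_printoptions(precision=4,suppress=True)
T=optics.get_image("top");S=optics.get_image("side")
C=[([185,563],[-.21,.0415,.012]),([320,588],[-.21,-.0415,.012]),([54,543],[-.215,.13,.004]),([90,380],[-.126,.112,.126]),([160,396],[-.126,.068,.126]),([133,253],[-.025,.112,.048]),([203,265],[-.025,.068,.048]),([121,186],[.012,.13,.073]),([519,253],[.012,-.13,.073])]
B=[([200,436],[0,.047,.06]),([347,462],[0,-.047,.06]),([248,322],[.086,.033,.016]),([350,342],[.086,-.033,.016]),([240,397],[.04,.033,.016]),([338,412],[.04,-.033,.016])]
SP=[("drybox",[384.9,283.4]),("mouth",[379,278.4]),("pad_end",[323.4,203.3]),("pad_root",[371.8,238.1])]
px=lambda c:(np.array(c)-1.5)/4+[235,150]
def f(q,side=1):
    r=[proj(T,W(q,X))[0]-px(c) for c,X in C]+[proj(T,W(q,np.add(X,[q[3],0,0])))[0]-px(c) for c,X in B]
    if side: r+=[.5*(proj(S,W(q,PTS[n]))[0]-u) for n,u in SP]+[.5*(proj(S,W(q,[q[3]+dx,0,z]))[0]-u) for dx,z,u in[(0,.004,[316.5,281.8]),(.086,.01,[361.6,278])]]
    return np.concatenate(r)
for s in(0,1):
    r=least_squares(f,[.66,.033,-.18,-.13],args=(s,),loss="soft_l1");print(r.x);print(r.fun.reshape(-1,2).round(1).tolist())
np.save("q.npy",r.x);q=r.x
th=q[2]
# approach TCP: left finger at local (-.105,.09), right (-.155,0)
for l,rr in(((-.105,.092),(-.155,.005)),):
    m=(np.array(l)+rr)/2; print("mid",W(q,[*m,0]), "line ang",np.degrees(th+np.arctan2(l[1]-rr[1],l[0]-rr[0])))
```

```text
[ 0.6659  0.0317 -0.1959 -0.136 ]
[[1.3, -0.0], [-0.6, -0.3], [0.3, 1.0], [-0.6, 0.0], [0.1, -0.6], [0.6, 0.2], [-0.1, 0.2], [-1.4, -0.9], [0.5, 0.5], [-0.2, 0.0], [0.2, 0.4], [0.7, 0.6], [0.1, 0.1], [-0.7, -1.2], [-0.2, -0.3]]
[ 0.6658  0.0318 -0.1958 -0.1357]
[[1.3, 0.0], [-0.6, -0.3], [0.3, 1.0], [-0.7, 0.1], [0.0, -0.6], [0.5, 0.2], [-0.2, 0.3], [-1.5, -0.8], [0.5, 0.5], [-0.2, -0.0], [0.2, 0.3], [0.7, 0.6], [0.0, 0.1], [-0.7, -1.2], [-0.2, -0.4], [0.0, -0.3], [1.5, 1.4], [-0.1, 0.7], [-0.1, 0.4], [0.2, -0.8], [-0.7, 0.2]]
mid [[0.5477 0.1047 0.    ]] line ang 48.89264451715805
```

move_arm(motion=[[[2,-2.6,0,-0.03],[3.3,-4.4,0,-0.045],[3.6,-4.7,0,-0.045],[3.6,-4.7,0,-0.045],[3.6,-4.7,0,-0.045],[3.6,-4.7,0,-0.045],[3.6,-4.7,0,-0.045],[3.6,-4.7,0,-0.045],[3.6,-4.7,0,-0.045],[3.6,-4.7,0,-0.045],[3.6,-4.7,0,-0.045],[2.4,-3.5,0,-0.04]]], fingers=0)

```text
t: 3.2
tcp_pos: [0.5456, 0.1031, 0.2129]
ee_rot: [0.001, 0.364, 0.931, -0.0]
wrist_force: [-0.3, 0.7, -0.2]
grip_width: 0.0856
grip_force: 0.0
```

move_arm(motion=[[[0,0,0,0],[0,0,0,0],[0,0,0,0]]])

```text
t: 3.58
tcp_pos: [0.5432, 0.1081, 0.2126]
ee_rot: [-0.0, 0.361, 0.933, 0.0]
wrist_force: [0.2, -0.3, 0.8]
grip_width: 0.0857
grip_force: 0.0
```

Run:
```python
from fit import *
np.set_printoptions(precision=4,suppress=True)
o=bot.get_obs();print(o["t"],o["tcp_pos"],o["ee_rot"],o["wrist_force"])
w=optics.get_image("wrist");save(w,"w1.png");print(w["tool_from_camera"])
T=optics.get_image("top");save(T,"t1.png");S=optics.get_image("side");save(S,"s1.png")
big=cv2.resize(S["frame"][130:290,255:455,::-1],None,fx=3,fy=3,interpolation=cv2.INTER_CUBIC);cv2.imwrite("pics/s1c.png",big)
```

```text
3.575 [0.5432 0.1081 0.2126] [-0.0005  0.3609  0.9326  0.0004] [ 0.2094 -0.2975  0.802 ]
[[-0.0004 -0.9605 -0.2782  0.0703]
 [ 1.     -0.0006  0.0006 -0.0004]
 [-0.0008 -0.2782  0.9605 -0.1599]
 [ 0.      0.      0.      1.    ]]
```

View pics/w1.png

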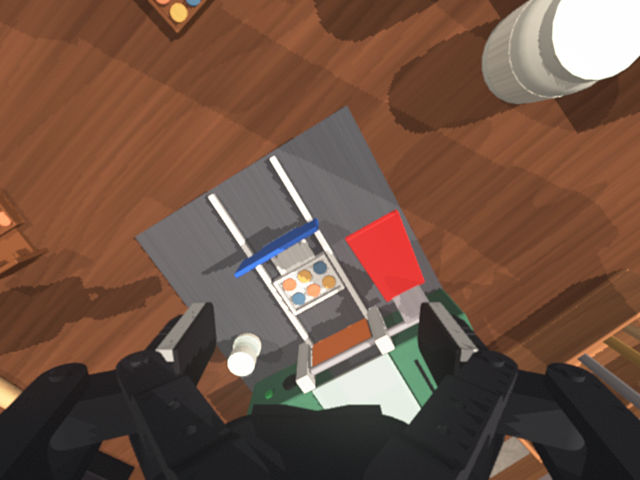

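View pics/s1c.png

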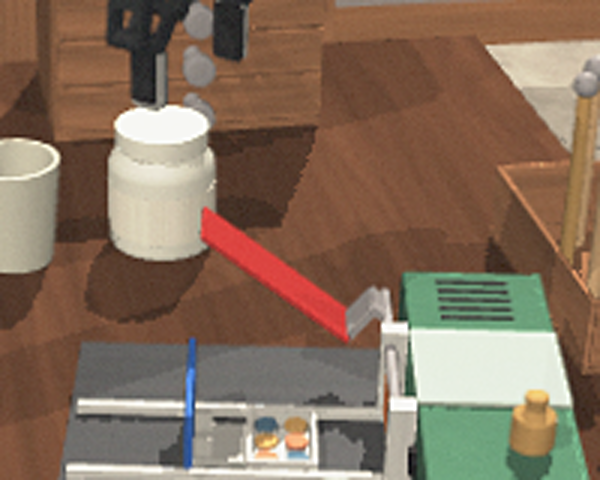

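The wrist view shows the lane from behind: blue plate (237–318, 222–274), red paddle end (347,238)–(398,211), rail ends (209,197)/(277,156). The side crop shows the near fingertip's lower end at (152,103) crop. I check pose and tip height.

Run:
```python
from fit import *
from scipy.spatial.transform import Rotation as Ro
np.set_printoptions(precision=4,suppress=True)
o=bot.get_obs();w=optics.get_image("wrist");S=optics.get_image("side")
e=o["ee_rot"];A=np.eye(4);A[:3,:3]=Ro.from_quat([e[1],e[2],e[3],e[0]]).as_matrix();A[:3,3]=o["tcp_pos"]
M=np.linalg.inv(A@np.array(w["tool_from_camera"]))
w["rvec"]=cv2.Rodrigues(M[:3,:3])[0];w["tvec"]=M[:3,3]
C=[([347,107],[-.215,.13,.004]),([137,238],[-.215,-.13,.004]),([278,155],[-.21,.0415,.012]),([208,197],[-.21,-.0415,.012]),([347,238],[-.126,.068,.126]),([398,211],[-.126,.112,.126]),([390,300],[-.025,.068,.048]),([424,283],[-.025,.112,.048])]
B=[([236,274],[0,-.047,.06]),([318,222],[0,.047,.06]),([273,281],[.04,-.033,.016]),([328,253],[.04,.033,.016]),([291,313],[.086,-.033,.016]),([344,285],[.086,.033,.016])]
f=lambda q:np.concatenate([proj(w,W(q,X))[0]-c for c,X in C]+[proj(w,W(q,np.add(X,[q[3],0,0])))[0]-c for c,X in B])
q=np.load("q.npy");print(q);print(f(q).reshape(-1,2).round(1).tolist())
r=least_squares(f,q,loss="soft_l1");print(r.x);print(r.fun.reshape(-1,2).round(1).tolist())
np.save("qw.npy",r.x)
t=o["tcp_pos"]
for sgn,c in((-1,[152,103]),(1,[230,57])):
    p=t+sgn*.05*A[:3,1]*np.sign(A[1,1]); uv=np.array(c)/3+[255,130]
    zz=np.linspace(.17,.23,121);d=np.linalg.norm(proj(S,np.c_[np.full(121,p[0]),np.full(121,p[1]),zz])-uv,axis=1);print(p,zz[d.argmin()],d.min())
```

```text
[ 0.6658  0.0318 -0.1958 -0.1357]
[[-3.8, -1.5], [3.0, -2.1], [-7.1, 2.4], [-3.1, 2.5], [-3.8, 4.4], [-2.4, 1.2], [-3.8, 2.7], [0.5, -0.8], [-5.6, 1.0], [-4.9, 4.1], [-2.2, 2.5], [-6.5, 1.3], [1.8, 2.4], [-1.4, 2.8]]
[ 0.6662  0.0345 -0.2023 -0.1362]
[[0.0, -3.2], [5.3, -4.7], [-3.8, 0.3], [-0.2, 0.2], [0.4, 2.4], [2.1, -0.6], [-1.3, 1.6], [3.2, -1.7], [-3.2, -1.6], [-1.9, 1.8], [-0.2, 0.4], [-4.1, -0.5], [3.6, 0.5], [0.7, 1.2]]
[0.5098 0.0704 0.2127] 0.23 10.534132709197973
[0.5772 0.1443 0.2127] 0.23 7.470046823077502
```

Run:
```python
from fit import *
S=optics.get_image("side")
im=S["frame"][100:260,240:440,::-1];im=cv2.resize(im,None,fx=4,fy=4,interpolation=cv2.INTER_CUBIC)
for p in([.5098,.0704],[.5772,.1443]):
    for z,c in((.2127,(0,255,0)),(.2087,(0,255,255)),(.1957,(0,0,255))):
        u=(proj(S,[*p,z])[0]-[240,100])*4+2; print(z,u); cv2.circle(im,tuple(u.astype(int)),3,c,-1)
cv2.imwrite("pics/s2.png",im[:480])
```

```text
0.2127 [257.07172957 335.15761404]
0.2087 [257.13370873 343.05347288]
0.1957 [257.33627134 368.53533192]
0.2127 [371.47986162 260.44111165]
0.2087 [371.35351205 267.95960661]
0.1957 [370.94474399 292.2407802 ]
```

View pics/s2.png

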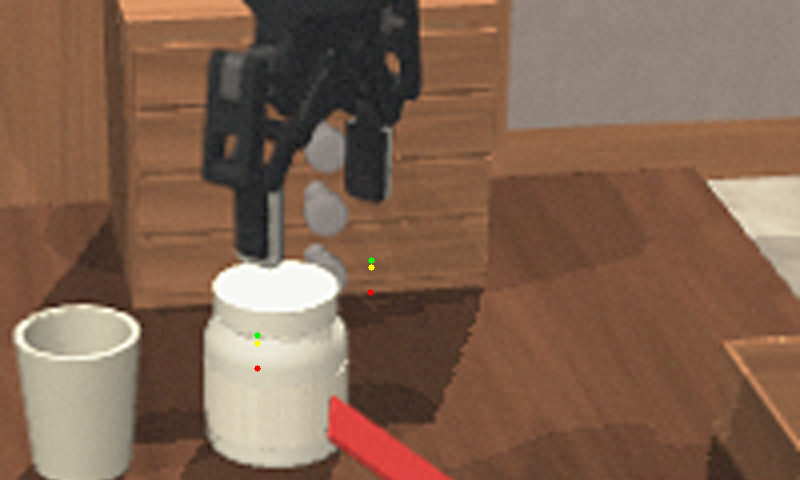

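Run:
```python
from fit import *
np.set_printoptions(precision=4,suppress=True)
w=optics.get_image("wrist");G=np.array(w["tool_from_camera"]);print(w["camera_matrix"],w["dist"])
for uv in([213,308],[421,308],[185,365],[450,362]):
    n=cv2.undistortPoints(np.array([[uv]],float),np.array(w["camera_matrix"]),np.array(w["dist"]))[0,0]
    d=G[:3,:3]@[n[0],n[1],1];s=(.0428*np.sign(d[1])-G[1,3])/d[1];print(uv,G[:3,3]+s*d)
T=optics.get_image("top");o=bot.get_obs();print(proj(T,[o["tcp_pos"]]),o["tcp_pos"])
im=T["frame"].copy();im=cv2.resize(im[150:310,235:435,::-1],None,fx=4,fy=4,interpolation=cv2.INTER_CUBIC)
for p in([.5098,.0704],[.5772,.1443]):
    u=(proj(T,[*p,.209])[0]-[235,150])*4+2; cv2.circle(im,tuple(u.astype(int)),3,(0,255,0),-1)
cv2.imwrite("pics/t2.png",im[:600])
```

```text
[[343.2945   0.     316.4559]
 [  0.     343.2945 245.9777]
 [  0.       0.       1.    ]] [-0.005  0.     0.     0.     0.   ]
[213, 308] [ 0.0067 -0.0428 -0.0317]
[421, 308] [ 0.0064  0.0428 -0.0311]
[185, 365] [ 0.0027 -0.0428 -0.0642]
[450, 362] [ 0.0035  0.0428 -0.0639]
[[278.7779 245.2865]] [0.5439 0.1063 0.2126]
```

View pics/t2.png

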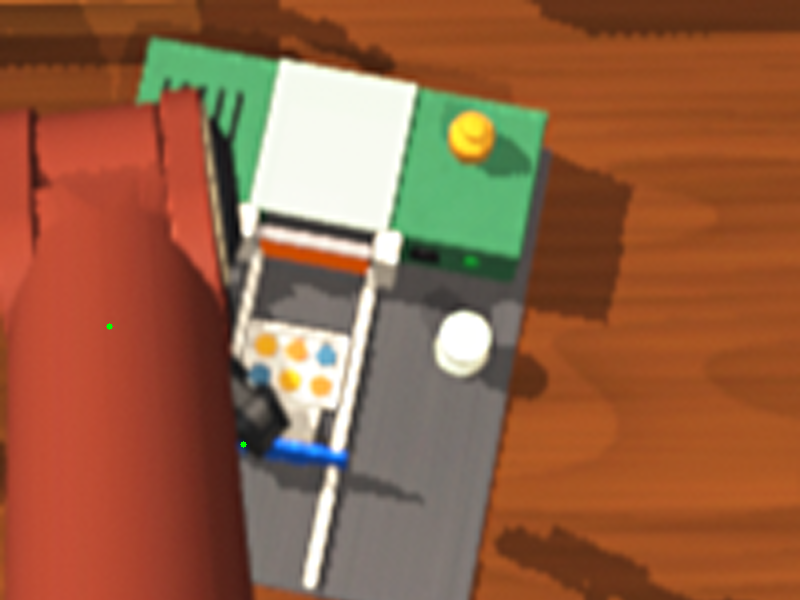

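The measured open fingertips sit ≈31 mm behind (above) the TCP by both wrist and side views, so I use that for heights, and check by contact. The top crop shows the right finger over crop (260,425), near the blue plate's left part as planned.

move_arm(motion=[[[0,0,-2.5,0],[0,0,-4,0],[0,0,-3.5,0],[0,0,-1.5,0],[0,0,0,0]]])

```text
t: 4.6
tcp_pos: [0.5437, 0.106, 0.0971]
ee_rot: [-0.001, 0.362, 0.932, -0.0]
wrist_force: [0.1, 0.5, 0.5]
grip_width: 0.0853
grip_force: 0.0
```

move_arm(motion=[[[0,0,-1,0],[0,0,-1,0],[0,0,-1,0],[0,0,0,0]]])

```text
t: 5.1
tcp_pos: [0.5437, 0.106, 0.0669]
ee_rot: [-0.0, 0.362, 0.932, -0.0]
wrist_force: [-0.1, 0.1, 0.8]
grip_width: 0.085
grip_force: 0.3
```

Run:
```python
from fit import *
S=optics.get_image("side")
im=S["frame"][160:310,260:460,::-1];im=cv2.resize(im,None,fx=4,fy=4,interpolation=cv2.INTER_CUBIC)
cv2.imwrite("pics/s3.png",im[:600])
```

```text
(no output)
```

View pics/s3.png

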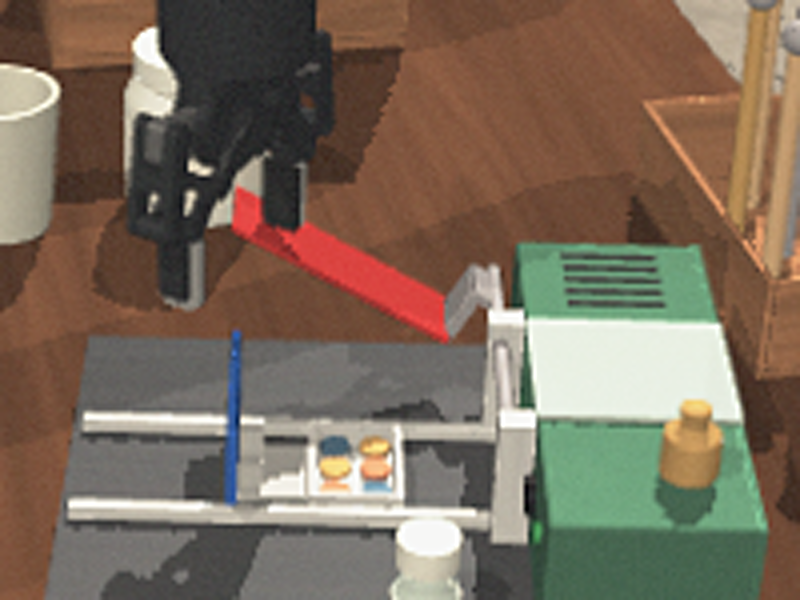

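The left finger (crop 285,215) rests on and has begun pressing the paddle near its free end. The right finger (crop 185,300) stands behind the blue plate (235,420), with nothing else touched.

move_arm(motion=[[[0,0,-0.8,0],[0,0,-0.8,0],[0,0,-0.8,0],[0,0,-0.8,0],[0,0,-0.8,0],[0,0,-0.8,0],[0,0,0,0]]])

```text
t: 6.02
tcp_pos: [0.5438, 0.106, 0.019]
ee_rot: [-0.0, 0.362, 0.932, -0.0]
wrist_force: [-0.7, -0.4, 0.7]
grip_width: 0.0852
grip_force: 0.5
```

move_arm(motion=[[[0,0,-0.5,0],[0,0,-0.5,0],[0,0,0,0]]])

```text
t: 6.4
tcp_pos: [0.5444, 0.1059, 0.0094]
ee_rot: [0.0, 0.363, 0.932, 0.0]
wrist_force: [1.0, -0.4, 1.9]
grip_width: 0.0856
grip_force: 0.7
```

move_arm(motion=[[[0,0,-0.3,0],[0,0,-0.2,0],[0,0,0,0]]])

```text
t: 6.78
tcp_pos: [0.544, 0.1061, 0.0045]
ee_rot: [-0.0, 0.362, 0.932, 0.0]
wrist_force: [1.0, -0.8, 2.1]
grip_width: 0.0855
grip_force: 0.7
```

Run:
```python
from fit import *
o=bot.get_obs();print(o["tcp_pos"],o["wrist_force"])
S=optics.get_image("side")
im=S["frame"][160:310,260:460,::-1];im=cv2.resize(im,None,fx=4,fy=4,interpolation=cv2.INTER_CUBIC)
q=[.666,.033,-.199]
for th,c in((.60,(255,0,0)),(.66,(0,255,0)),(.72,(255,0,255))):
    r=.66-th; pts=[]
    for X,Y in((-.140,.068),(-.140,.112),(-.012,.112),(-.012,.068),(-.140,.068)):
        x,z=X,-.025; cc,ss=np.cos(r),np.sin(r)   # rotate about hinge: less open -> free end higher
        pts.append([x*cc-z*-ss*1, Y, .06+z*cc-x*ss])
    u=((proj(S,W(q,pts))-[260,160])*4+2).astype(int);cv2.polylines(im,[u],False,c,1)
cv2.imwrite("pics/s4.png",im[:600])
```

```text
[0.54400198 0.10609766 0.00452668] [ 1.00446807 -0.75400745  2.08623633]
```

View pics/s4.png

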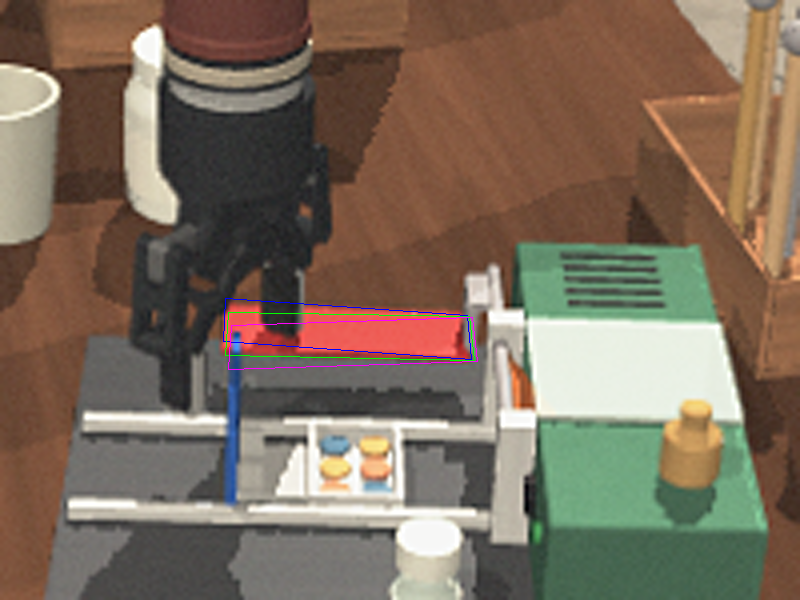

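The paddle is nearly level, between the 0.60 (blue) and 0.66 (green) outlines, and the orange flap is swung in (crop 520,385). I press on to find the stop.

move_arm(motion=[[[0,0,-0.3,0],[0,0,-0.2,0],[0,0,0,0],[0,0,0,0]]])

```text
t: 7.32
tcp_pos: [0.5439, 0.1061, -0.0004]
ee_rot: [-0.0, 0.362, 0.932, -0.0]
wrist_force: [1.5, 0.1, 1.2]
grip_width: 0.0854
grip_force: 0.8
```

move_arm(motion=[[[0,0,-0.2,0],[0,0,0,0],[0,0,0,0]]])

```text
t: 7.7
tcp_pos: [0.544, 0.1061, -0.0024]
ee_rot: [0.0, 0.362, 0.932, -0.0]
wrist_force: [1.3, 0.3, 1.2]
grip_width: 0.0853
grip_force: 0.8
```

move_arm(motion=[[[0,0,-0.2,0],[0,0,0,0],[0,0,0,0]]])

```text
t: 8.07
tcp_pos: [0.5444, 0.106, -0.0039]
ee_rot: [0.0, 0.362, 0.932, 0.0]
wrist_force: [0.1, 0.0, 5.3]
grip_width: 0.0851
grip_force: 2.7
```

The stop shows at TCP z ≈ -3.6 mm, so level is ≈ +2 mm there. I back off 3 mm to sit clearly open, then push with gradual unspin so that the pressing finger lags at the end.

move_arm(motion=[[[0,0,0.25,0],[0.46,-0.11,0,0.0445],[0.46,-0.11,0,0.0445],[0.46,-0.11,0,0.0445],[0.46,-0.11,0,0.0445],[0.46,-0.11,0,0.0445],[0.46,-0.11,0,0.0445],[0,0,0,0]]])

```text
t: 9.07
tcp_pos: [0.5728, 0.0991, -0.0017]
ee_rot: [0.001, 0.235, 0.972, 0.0]
wrist_force: [-1.4, 0.8, 0.9]
grip_width: 0.0856
grip_force: 0.7
```

```bash
cat > chk.py <<'E'
from fit import *
import sys
from scipy.spatial.transform import Rotation as Ro
np.set_printoptions(precision=4,suppress=True)
o=bot.get_obs();q=[.666,.033,-.199]
e=o["ee_rot"];y=Ro.from_quat([e[1],e[2],e[3],e[0]]).as_matrix()[:2,1];y*=np.sign(y[1])
R=np.array([[np.cos(q[2]),-np.sin(q[2])],[np.sin(q[2]),np.cos(q[2])]])
t=R.T@(o["tcp_pos"][:2]-q[:2]);yl=R.T@y
print(o["t"],"tcp",t,o["tcp_pos"][2],"L",t+.05*yl,"R",t-.05*yl,"F",o["wrist_force"],"ang",np.degrees(np.arctan2(yl[1],yl[0])))
S=optics.get_image("side")
im=S["frame"][160:310,260:460,::-1];im=cv2.resize(im,None,fx=4,fy=4,interpolation=cv2.INTER_CUBIC)
cv2.imwrite("pics/"+sys.argv[1],im[:600])
for l,n in(("S","tray"),("S","tray_front")): print(n,[(np.round(r["xy"],1).tolist(),round(r["conf"],2),((R.T@(atz(S,r["xy"],.004 if n=="tray" else .01)[:2]-q[:2]))*1000).round().tolist()) for r in models.spot_point(S,n)])
E
python3 chk.py s5.png
```

```text
9.075 tcp [-0.1044  0.0464] -0.0017298329456155032 L [-0.0908  0.0945] R [-0.118  -0.0017] F [-1.3644  0.7674  0.8664] ang 74.21198065169699
tray [([330.4, 281.2], 0.92, [-109.0, -4.0]), ([239.1, 373.5], 0.6, [-255.0, -275.0])]
tray_front [([374.6, 278.8], 0.96, [-21.0, -2.0]), ([188.3, 366.6], 0.96, [-340.0, -270.0]), ([198.3, 271.0], 0.59, [-377.0, 13.0]), ([307.7, 207.5], 0.33, [-167.0, 294.0])]
```

View pics/s5.png

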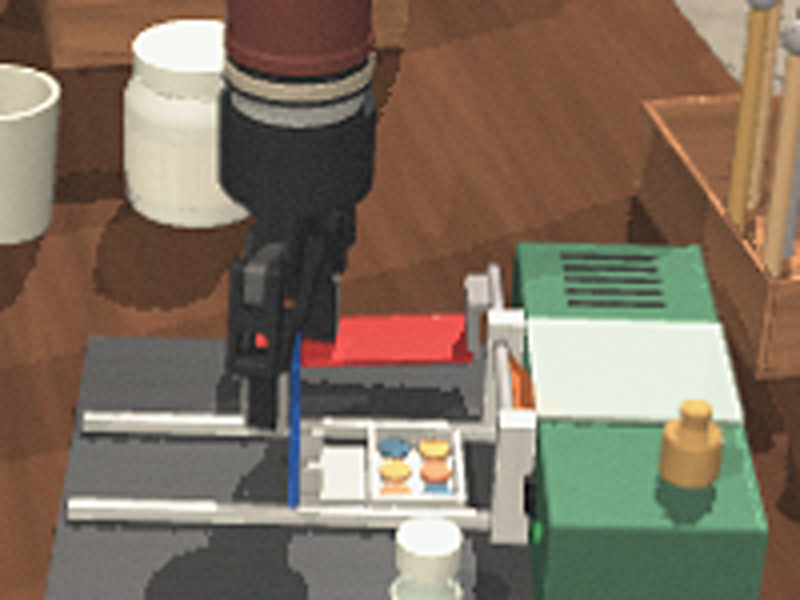

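The tray is at x ≈ -108 mm, moving squarely along the rails, with the paddle level and flap open (crop 518,385). Continuing.

move_arm(motion=[[[0.45,-0.1,0.015,0.045],[0.45,-0.1,0.015,0.045],[0.45,-0.1,0.015,0.045],[0.45,-0.1,0.015,0.045],[0.45,-0.1,0.015,0.045],[0.45,-0.1,0.015,0.045],[0.45,-0.1,0.015,0.045],[0.45,-0.1,0.015,0.045],[0.45,-0.1,0.015,0.045],[0.45,-0.1,0.015,0.045],[0.45,-0.1,0.015,0.045],[0,0,0,0]]])

```text
t: 10.72
tcp_pos: [0.6222, 0.0882, 0.0]
ee_rot: [0.001, -0.01, 1.0, 0.0]
wrist_force: [-0.8, -0.2, 1.6]
grip_width: 0.0853
grip_force: 1.0
```

```bash
python3 chk.py s6.png
```

```text
10.725 tcp [-0.0539  0.0454] 9.898773016055185e-06 L [-0.0648  0.0942] R [-0.043  -0.0034] F [-0.8273 -0.2425  1.6258] ang 102.57965479631949
tray [([196.0, 251.8], 0.97, [-398.0, 96.0]), ([241.6, 374.6], 0.58, [-251.0, -278.0])]
tray_front [([198.1, 266.9], 0.87, [-380.0, 28.0]), ([385.7, 279.6], 0.74, [1.0, -4.0]), ([188.9, 366.2], 0.62, [-340.0, -269.0]), ([401.7, 273.6], 0.53, [34.0, 18.0])]
```

View pics/s6.png

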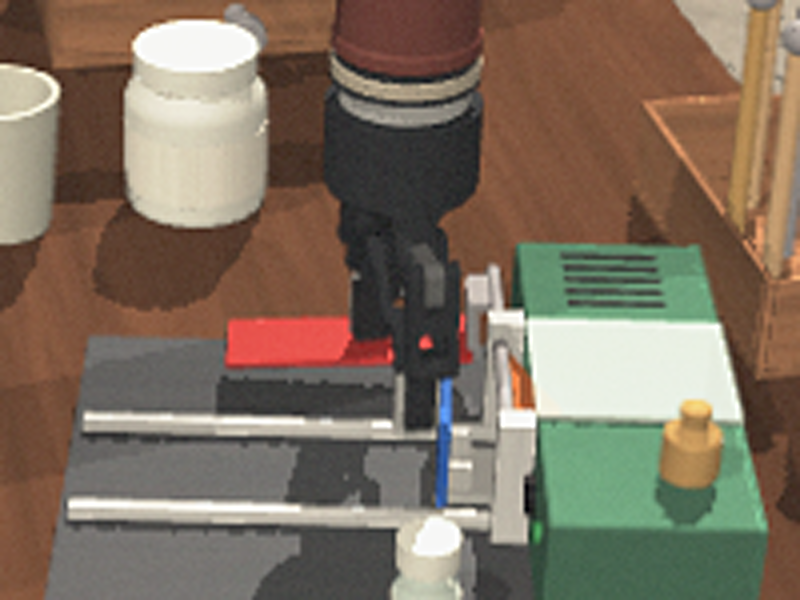

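The plate is at crop x≈443, about 25 mm short of the posts (493). The paddle is level and the flap still open. Finishing in small steps until the force rises.

move_arm(motion=[[[0.4,-0.09,0.02,0.035],[0.4,-0.09,0.02,0.035],[0.4,-0.09,0,0.035],[0.2,-0.04,0,0.025],[0,0,0,0]]])

```text
t: 11.5
tcp_pos: [0.6353, 0.0852, 0.0]
ee_rot: [0.0, -0.075, 0.997, -0.0]
wrist_force: [-3.7, 0.2, 3.8]
grip_width: 0.0849
grip_force: 2.0
```

move_arm(motion=[[[0.2,-0.04,0,0],[0,0,0,0]]])

```text
t: 11.75
tcp_pos: [0.636, 0.085, 0.0]
ee_rot: [-0.001, -0.075, 0.997, -0.0]
wrist_force: [-5.6, -0.2, 5.1]
grip_width: 0.0855
grip_force: 3.2
```

move_arm(motion=[[[0.2,-0.04,0,0],[0,0,0,0]]])

```text
t: 12.0
tcp_pos: [0.6361, 0.0849, 0.0]
ee_rot: [-0.003, -0.075, 0.997, 0.0]
wrist_force: [-9.1, -0.2, 7.6]
grip_width: 0.0857
grip_force: 4.9
```

```bash
python3 chk.py s7.png
```

```text
12.0 tcp [-0.0396  0.0449] 4.744866075628157e-05 L [-0.0567  0.0919] R [-0.0225 -0.002 ] F [-9.1339 -0.2367  7.581 ] ang 110.00013260206951
tray [([194.3, 253.8], 0.92, [-400.0, 88.0]), ([241.6, 369.5], 0.6, [-252.0, -266.0]), ([378.2, 280.9], 0.55, [-14.0, -0.0])]
tray_front [([195.8, 268.8], 0.97, [-384.0, 21.0]), ([187.1, 364.0], 0.71, [-344.0, -263.0])]
```

View pics/s7.png

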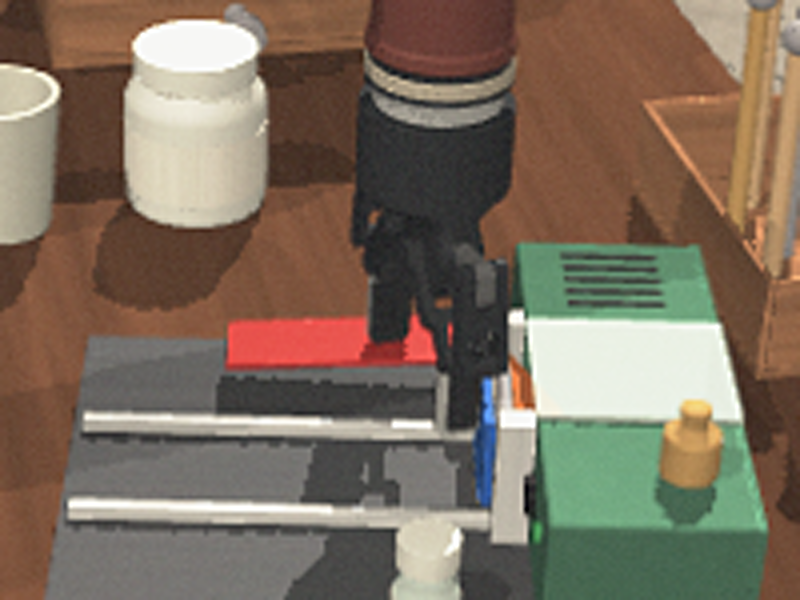

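The blue plate stands against the posts (crop 487,440 touching 497) and the paddle is still level. I ease the finger back off the plate first, then raise slowly so the flap shuts gently.

move_arm(motion=[[[-0.4,0.08,0,0],[-0.6,0.12,0,0],[-0.6,0.12,0,0],[0,0,0,0],[0,0,0.4,0],[0,0,0.6,0],[0,0,0.7,0],[0,0,0.7,0],[0,0,0.7,0],[0,0,0.7,0],[0,0,0.7,0],[0,0,0.7,0]]])

```text
t: 13.65
tcp_pos: [0.6237, 0.0875, 0.0528]
ee_rot: [0.001, -0.075, 0.997, -0.0]
wrist_force: [0.6, 0.8, 0.2]
grip_width: 0.0854
grip_force: 0.5
```

move_arm(motion=[[[0,0,0.8,0],[0,0,1,0],[0,0,2,0],[0,0,3,0],[0,0,4,0],[0,0,4,0],[-1,2,2,0],[-1,4,0,0],[-1,4,0,0],[-1,4,0,0],[0,3,0,0],[0,0,0,0]]])

```text
t: 15.15
tcp_pos: [0.5796, 0.2634, 0.2192]
ee_rot: [-0.002, -0.079, 0.997, 0.001]
wrist_force: [-0.4, -0.5, 0.2]
grip_width: 0.0856
grip_force: 0.0
```

```bash
python3 chk.py s8.png
python3 - <<'E'
from fit import *
T=optics.get_image("top");S=optics.get_image("side");q=[.666,.033,-.199]
for n,X in(("pad_end",PTS["pad_end"]),("pad_root",PTS["pad_root"]),("tray",[-.011,0,.004])):
    for p in(T,S): print(n,proj(p,W(q,X))[0].round(1),[(np.round(r["xy"],1).tolist(),round(r["conf"],2)) for r in models.spot_point(p,n)][:4])
# blue plate & jar/weight comparison with first pictures
for p,f in((T,"top0"),(S,"side0")):
    a=cv2.imread(f"pics/{f}.png")
    for n,im in(("old",a),("new",p["frame"][:,:,::-1])):
        b=im.astype(int);m=(b[...,0]>b[...,2]+70)&(b[...,0]>b[...,1]+40);m[:, :240]=0;m[:,430:]=0;v,u=np.nonzero(m);print(f,n,"blue",len(u),u.min() if len(u) else 0,u.max() if len(u) else 0,v.min() if len(u) else 0,v.max() if len(u) else 0)
    for n in("flux_jar","weight"): print(n,[(np.round(r["bbox"],0).tolist(),round(r["conf"],2)) for r in models.find_in(p,n)][:3])
E
```

```text
15.15 tcp [-0.1302  0.2088] 0.21915432077264455 L [-0.1477  0.2556] R [-0.1127  0.162 ] F [-0.4207 -0.5108  0.1744] ang 110.4929960153959
tray [([241.5, 372.4], 0.8, [-252.0, -273.0]), ([376.1, 278.1], 0.71, [-17.0, 9.0]), ([195.0, 250.0], 0.64, [-402.0, 103.0])]
tray_front [([189.6, 363.5], 0.81, [-340.0, -262.0])]
pad_end [264.9 246.2] [([268.9, 243.3], 0.74), ([353.0, 184.2], 0.24)]
pad_end [323.3 204.3] [([324.5, 201.8], 0.79)]
pad_root [276.3 214.4] [([275.6, 214.4], 0.88), ([351.6, 188.0], 0.73), ([265.1, 243.0], 0.27)]
pad_root [371.6 238.6] [([369.4, 235.1], 0.6)]
tray [312.1 219.9] [([399.0, 328.9], 0.73), ([312.5, 220.0], 0.61), ([352.3, 184.6], 0.56)]
tray [379.5 280.8] [([377.9, 278.7], 0.76), ([240.4, 372.7], 0.69), ([195.5, 249.5], 0.62)]
top0 old blue 167 285 321 256 266
top0 new blue 228 292 328 209 220
flux_jar [([345.0, 226.0, 357.0, 243.0], 0.56), ([260.0, 198.0, 330.0, 249.0], 0.42)]
weight [([346.0, 177.0, 359.0, 191.0], 0.53)]
side0 old blue 99 317 319 243 285
side0 new blue 118 379 383 243 285
flux_jar [([359.0, 293.0, 373.0, 316.0], 0.74)]
weight [([428.0, 261.0, 442.0, 283.0], 0.55), ([376.0, 246.0, 383.0, 287.0], 0.21)]
```

```bash
python3 -c "
from h import *
print(hand_in())"
```

```text
the job is handed in; nothing more can be done
None
```

The tray is in the drying box: its blue plate stands against the mouth posts, the flap has shut behind it, and the job was handed in at about 15 s; the result doesn't say how it was judged, and I viewed 12 pictures against the limit of 10.

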